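# Top up the cedar dish with a scoop of cedar balls

### The job

One of the two dishes on the dresser holds a worn cedar block, the other holds the watch. Scoop cedar balls out of the smoked tray and tip at least three of them into the dish with the cedar block, spilling none and touching none with the fingers, then set the scoop down flat in the tray or on the dresser top; leave the watch and the other things where they are.

Things in the scene. Friction and masses are not known exactly. Their poses are not given: they have to be found in the camera images.
- scoop: Scoop, 0.12 kg: flat open aluminium pan 90 x 70 mm (floor 1.6 thick, sides 26 high, sloping to the lip over the front 45, back 36 high, front lip open), dark wooden handle behind. Starts flat on the tray floor, lip towards the balls. Origin: centre of the pan's underside; x points out over the lip (45 mm ahead), z up. Handle bar: x -145 to -70 mm, 18 wide, 20 tall, its middle 68 mm up.
- scoop_grip (a point): Grip point at the middle of the handle bar's section, at (-88, 0, 68) mm in the scoop's frame; axes as the scoop.
- tray: A fixed smoked acrylic tray, 260 x 90 x 42 mm outside (x, y, z), walls and floor 5 mm thick, inside 250 x 80 mm. Origin: centre of its underside. The balls lie in its +x half, the scoop in its -x half pointing to +x.
- scoop_pan (a point): Middle of the pan, 15 mm above its underside: (0, 0, 15) mm in the scoop's frame.
- dish_a_mid (a point): Point on dish_a's axis, 20 mm above the dresser top.
- dish_b_mid (a point): Point on dish_b's axis, 20 mm above the dresser top.
- dish_a: Fixed white ceramic dish, one of two alike: round, open, 142 mm across at the rim, 116 mm at the foot, 50 mm high, wall 5 mm, inner floor 6 mm above the dresser top. Origin: centre of its underside, z up. One dish holds the cedar block, the other the watch; which is which changes.
- dish_b: Fixed white ceramic dish, one of two alike: round, open, 142 mm across at the rim, 116 mm at the foot, 50 mm high, wall 5 mm, inner floor 6 mm above the dresser top. Origin: centre of its underside, z up. One dish holds the cedar block, the other the watch; which is which changes.
- block: A worn flat pale cedar block, 70 x 34 x 16 mm (x, y, z), lying in one of the dishes: it marks the cedar dish. Origin: centre of its underside.
- watch: A gold-tone bracelet watch, fastened, dial up, 65 x 42 x 41 mm (x, y, z), standing in the other dish. Origin: centre of its underside.
- ball0: A plain polished cedar-wood ball, 30 mm in diameter, 12 g, one of five alike, loose on the tray's floor. Origin: its centre.
- ball1: A plain polished cedar-wood ball, 30 mm in diameter, 12 g, one of five alike, loose on the tray's floor. Origin: its centre.
- ball2: A plain polished cedar-wood ball, 30 mm in diameter, 12 g, one of five alike, loose on the tray's floor. Origin: its centre.
- ball3: A plain polished cedar-wood ball, 30 mm in diameter, 12 g, one of five alike, loose on the tray's floor. Origin: its centre.
- ball4: A plain polished cedar-wood ball, 30 mm in diameter, 12 g, one of five alike, loose on the tray's floor. Origin: its centre.
- brush: Bystander: black plastic paddle brush, 205 mm long, lying along its x, 33 mm high. Origin: on its underside, handle to -x.
- ring_cone: Bystander: glass ring cone, foot 68 mm across, 87 mm high. Origin: centre of its underside.
- cream_jar: Bystander: small amber jar with white cap, 64 mm across, 45 mm high. Origin: centre of its underside.

How it is judged:
By the outcome, as a careful person would: the job done as asked, in the order asked, and still so for the second after the job is handed in, with the robot touching nothing.
It also fails if it takes over 69 s, if anything falls off the work surface, if the arm or the gripper's body presses on something with over 40 N, if the wrist force passes 120 N, or if a joint passes its speed limit or range.

### The arm

A 6-joint arm with a two-finger parallel gripper is mounted at the origin on the work surface. World frame = base frame: x ahead of the robot, y to its left, z up, the work surface at z = 0. Lengths are in m, angles in degrees, forces in N, time in s.
With the tool pointing down it reaches from about 0.35 to 0.85 m from the base axis. Payload 8.1 kg.
Tool frame: the origin (TCP) lies at the very end of the fingers, on their centre line; the grasp point (between the pads) lies 19 mm behind it (arm.hold_point_z is the distance from the TCP to the grasp point, in m); x points along the fingers, y is the direction in which the jaws open and shut, and the axes are right-handed (so a half turn about x gives the same grasp; the last joint's range is limited). The gripper opens to 93 mm and grips with 3 to 60 N. Pads are 15 mm wide; open, the fingers measure 128 mm over their backs; the gripper's body (75 mm by 188 mm) begins 65 mm behind the grasp point.
Start: joints at [66.841, 7.471, 85.268, -0, 87.261, -4.893], TCP at [0.188, 0.57, 0.219] pointing down, gripper open.
Joint ranges: [-169.43, 169.43], [-51.17, 129.36], [1.28, 143.12], [-76.62, 256.62], [0, 156.53], [-152.29, 152.29]. Speed limits (degrees/s): [136.94, 136.94, 159.86, 180, 180, 180].

### API

Orientations are given as a 3x3 rotation matrix whose columns are the frame's x, y, z axes.
In Python, from plant import arm gives the robot as it stands. Calls block until the motion is done:
- arm.move_ptp(position, orientation): joint-space move of the TCP to a pose.
- arm.move_linear(position, rotation=None, velocity=0.15): straight line of the TCP; rotation=None keeps the orientation; velocity is the mean speed in m/s.
- arm.move_j(angles): joint-space move.
- arm.open_gripper() and arm.close(): open the fingers fully, or close them until they stop; the grip force is fixed at half the most.
- arm.dwell(seconds).
- arm.solve_ik(position, orientation): joint angles nearest the present ones, or None.
- arm.sense(): the state.
- arm.capture(name): name is "scene" or "top" or "wrist"; returns (picture, depth): 400x640x3 uint8, red, green, blue; 400x640 float32, m along the optical axis (not along the pixel's ray), 0 where there is no reading.
- arm.camera_model(name): a dict with "fx", "fy", "cx", "cy" (pixels), "position" and "orientation" of the camera in the world. Camera axes: x right, y up, looking along -z (the intrinsics and any distortion apply to the point x, -y, -z); pixel columns grow to the right and rows downward; lengths in m; the calibration is good to about 2 mm. The wrist camera is an equidistant fisheye: a pixel r from the principal point sees the ray r / f radians off the axis. A picture is of the moment at which its call begins: read the wrist's pose just before it. camera_model takes no time and is no camera call; for the wrist camera it gives the pose at the moment of the call.
A pose or a line that the arm cannot do raises arm.MotionError and nothing moves.
- arm.finish_job(): hands the job in, once; it reports no verdict.
Trained networks look in the newest picture that a camera, given by its name, has taken for a name from the list of things; names that differ only in an ending like _2 or _b are one class to them, and where a whole thing is asked for, a point or a joint stands for the part that bears it (a point fixed in the world has none). Each returns a list of dicts, best first, with "conf" (0 to 1); they miss things now and then, are a little off and sometimes report something else, mostly with a low value. They report only what shows in the picture. A call takes as long as a camera call.
- arm.silhouettes(thing, camera): "region" (400x640 bool, what is visible of it) and "rect" ([left, top, right, bottom] in pixels, round what is visible of it).
The state is a dict: "clock": time; "joints": joint angles; "dq": joint speeds; "tau": joint torques, N m; "ee_pos": TCP position; "eef_rot": TCP orientation; "contact_force": force on the tool from outside, world axes, zero at the start; "ft_torque": the same for the moment, N m; "grip_width": opening from 0.0 (shut) to 1.0 (fully open).
Only numpy, scipy, OpenCV 4.12 (cv2) and the standard library are available. Lean on these libraries where they do the work, as an engineer would, in place of code of your own. Each camera call takes 0.05 s, during which the arm holds its last target.

## Working session

There is one attempt and no reset: what is moved stays moved. The work goes in short steps, each a Python script; the robot and the scene stay as the last script left them, time stands still between calls to the robot, and variables do not carry over. Pictures are saved under pics/ and viewed, and the job is handed in when it is done.

```bash
ls; mkdir -p pics; python3 - <<'E'
from plant import arm
import cv2, numpy as np
for n in ["scene","top","wrist"]:
    p,d=arm.capture(n); cv2.imwrite(f"pics/{n}0.png",p[:,:,::-1]); np.save(f"pics/{n}0_d.npy",d)
    m=arm.camera_model(n); print(n,{k:np.round(v,4).tolist() if not isinstance(v,str) else v for k,v in m.items()}, (d>0).mean(), d[d>0].min() if (d>0).any() else 0)
s=arm.sense(); print(s); print(arm.hold_point_z)
E
```

```text
pics
scene {'fx': 389.7754, 'fy': 389.7754, 'cx': 322.0731, 'cy': 194.9105, 'position': [0.9303, 0.4871, 0.813], 'orientation': [[-0.8246, -0.4495, 0.3435], [0.5655, -0.6727, 0.4771], [0.0167, 0.5877, 0.8089]]} 0.99598828125 0.62660646
top {'fx': 382.9049, 'fy': 382.9049, 'cx': 318.044, 'cy': 200.7157, 'position': [0.5062, 0.0305, 1.0102], 'orientation': [[-0.0186, 0.9892, -0.1453], [-0.9998, -0.0191, -0.0022], [-0.005, 0.1453, 0.9894]]} 0.99619921875 0.71012443
wrist {'fx': 309.7069, 'fy': 309.7069, 'cx': 321.9334, 'cy': 203.5757, 'position': [0.1067, 0.5967, 0.3834], 'orientation': [[0.3127, -0.9054, -0.2873], [0.9498, 0.2979, 0.0953], [-0.0007, -0.3027, 0.9531]]} 0.99603125 0.050903194
{'clock': 0.15, 'joints': array([ 6.68406207e+01,  7.50658620e+00,  8.53146085e+01,  1.14360809e-03,
        8.72630174e+01, -4.89300312e+00]), 'dq': array([-0.13490639, -0.19480956, -0.22838428, -0.03345871, -0.02398792,
       -0.03130594]), 'tau': array([ 5.75709819e-04, -5.60480475e+01, -4.92332125e+01,  7.68702594e-02,
        3.06124671e-02, -3.26397708e-05]), 'ee_pos': array([0.18785562, 0.56936253, 0.2178169 ]), 'eef_rot': array([[-5.96379359e-04,  3.13435718e-01,  9.49609233e-01],
       [-1.34349354e-03,  9.49608294e-01, -3.13436251e-01],
       [-9.99998920e-01, -1.46272078e-03, -1.45227922e-04]]), 'contact_force': array([ 0.11070823, -0.25047203,  0.71561229]), 'ft_torque': array([-0.06440826,  0.00515827, -0.0246421 ]), 'grip_width': 0.9998770151144334}
0.0188
```

View pics/scene0.png

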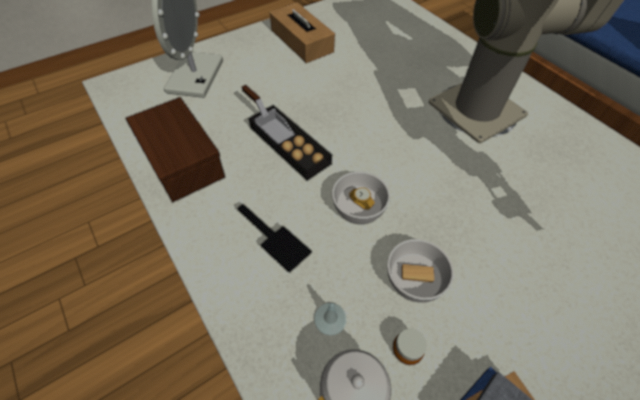

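View pics/top0.png

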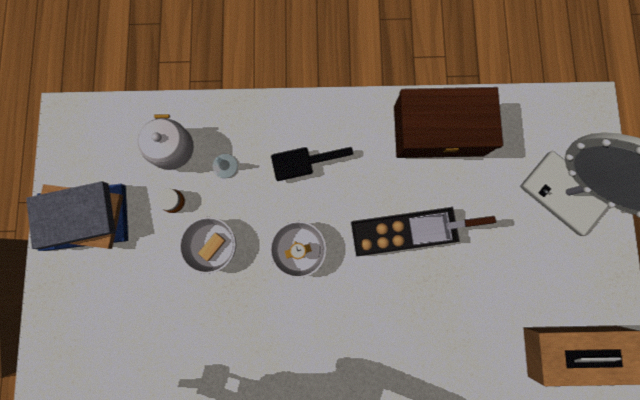

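Scene: the tray is near (290,140) with five balls, and the scoop handle points up-left at (250,95). The watch is in the dish at (361,197) and the cedar block is in the dish at (419,270). In the top view these are the tray (405,232), watch dish (299,249) and block dish (208,245). Next I'll measure them.

```bash
cat > h.py <<'E'
import numpy as np, cv2
from plant import arm
def ray(m,uv,fish=False):
    uv=np.atleast_2d(np.asarray(uv,float)); x=(uv[:,0]-m['cx'])/m['fx']; y=(uv[:,1]-m['cy'])/m['fy']
    if fish:
        r=np.hypot(x,y)+1e-12; s=np.sin(r)/r; d=np.stack([x*s,-y*s,-np.cos(r)],1)
    else: d=np.stack([x,-y,-np.ones_like(x)],1)
    return d@np.asarray(m['orientation']).T
def cloud(m,d,fish=False,mask=None):
    mask=(d>0) if mask is None else (mask&(d>0))
    v,u=np.nonzero(mask); R=np.asarray(m['orientation'])
    r=ray(m,np.stack([u,v],1),fish); zc=-(r@R)[:,2]
    return np.asarray(m['position'])+r*(d[v,u]/zc)[:,None]
E
python3 - <<'E'
from h import *
from scipy import ndimage
for n in ["scene","top"]:
    p,d=arm.capture(n); m=arm.camera_model(n)
    for t in ["scoop","tray","ball0","dish_a","block","watch","brush","ring_cone","cream_jar"]:
        for s in arm.silhouettes(t,n):
            if s['conf']<.3: continue
            P=cloud(m,d,mask=s['region'])
            if len(P)==0: continue
            print(n,t,round(s['conf'],2),[int(a) for a in s['rect']],len(P),"med",np.round(np.median(P,0),3),"lo",np.round(np.percentile(P,2,axis=0),3),"hi",np.round(np.percentile(P,98,axis=0),3))
            np.save(f"pics/{n}_{t}_{int(s['rect'][0])}.npy",P)
    # table check
    P=cloud(m,d); k=(np.abs(P[:,2])<.02); print(n,"table z",np.median(P[k,2]))
E
```

```text
scene scoop 0.7 [241, 84, 291, 144] 1014 med [ 0.573 -0.291  0.018] lo [ 0.534 -0.388  0.005] hi [ 0.606 -0.212  0.085]
scene tray 0.84 [247, 105, 329, 179] 2000 med [ 0.557 -0.146  0.026] lo [ 0.504 -0.313  0.001] hi [ 0.621 -0.054  0.044]
scene ball0 0.59 [313, 151, 319, 161] 41 med [ 0.538 -0.084  0.033] lo [ 0.527 -0.092  0.027] hi [ 0.546 -0.077  0.037]
scene ball0 0.55 [293, 149, 302, 158] 71 med [ 0.575 -0.123  0.031] lo [ 0.564 -0.135  0.019] hi [ 0.584 -0.116  0.036]
scene dish_a 0.89 [389, 241, 452, 303] 2859 med [0.526 0.309 0.016] lo [0.475 0.248 0.003] hi [0.606 0.376 0.052]
scene dish_a 0.63 [333, 173, 390, 223] 1920 med [0.521 0.078 0.023] lo [0.46  0.021 0.005] hi [0.592 0.153 0.052]
scene block 0.68 [404, 265, 433, 281] 502 med [0.539 0.312 0.023] lo [0.507 0.283 0.012] hi [0.569 0.34  0.026]
scene watch 0.79 [347, 187, 374, 212] 365 med [0.524 0.091 0.043] lo [0.506 0.06  0.01 ] hi [0.541 0.117 0.05 ]
scene brush 0.55 [238, 206, 310, 270] 1625 med [0.759 0.089 0.033] lo [ 0.713 -0.046  0.028] hi [0.787 0.15  0.036]
scene ring_cone 0.96 [314, 304, 350, 334] 810 med [
[... 1277 characters left out ...]
h_a 0.57 [271, 219, 328, 278] 2194 med [0.531 0.087 0.009] lo [0.464 0.022 0.003] hi [0.591 0.149 0.052]
top block 0.62 [201, 234, 228, 259] 380 med [0.538 0.308 0.022] lo [0.506 0.28  0.014] hi [0.567 0.336 0.026]
top watch 0.86 [285, 241, 310, 258] 307 med [0.524 0.085 0.046] lo [0.505 0.055 0.006] hi [0.542 0.114 0.05 ]
top brush 0.64 [271, 148, 355, 179] 1411 med [0.759 0.081 0.033] lo [ 0.712 -0.049  0.004] hi [0.789 0.146 0.037]
top ring_cone 0.77 [212, 153, 238, 179] 438 med [0.75  0.275 0.011] lo [0.726 0.251 0.005] hi [0.783 0.308 0.082]
top cream_jar 0.95 [157, 189, 186, 213] 562 med [0.659 0.409 0.045] lo [0.632 0.388 0.004] hi [0.688 0.441 0.049]
top table z 0.0005563206407215304
```

```bash
python3 - <<'E'
import cv2
for n,(l,t,r,b),k in [("scene",(225,70,345,190),5),("top",(340,195,505,265),4)]:
    p=cv2.imread(f"pics/{n}0.png")[t:b,l:r]; cv2.imwrite(f"pics/{n}0c.png",cv2.resize(p,None,fx=k,fy=k,interpolation=cv2.INTER_CUBIC))
E
```

```text
(no output)
```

View pics/scene0c.png

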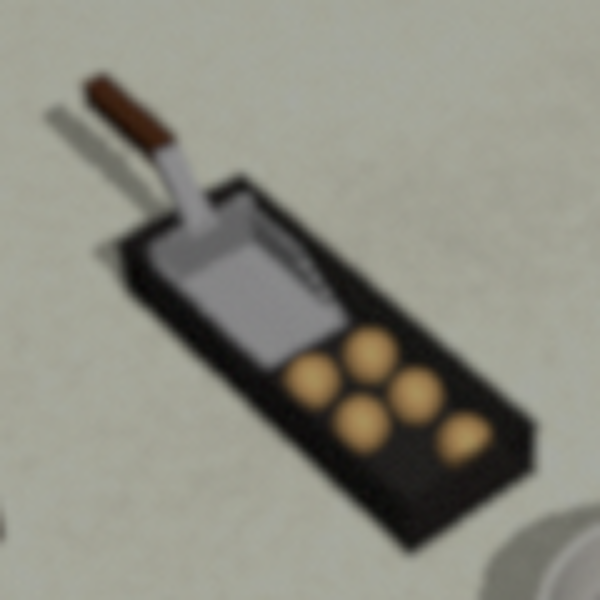

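View pics/top0c.png

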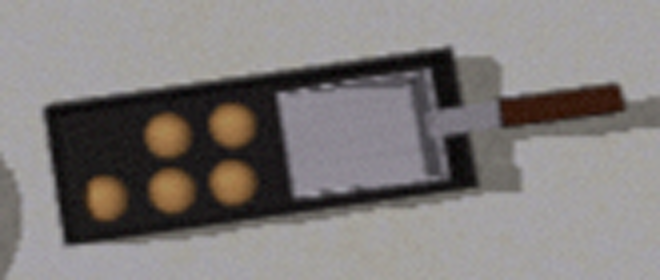

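The top view shows five balls in two rows with the pan directly behind them. The two depth views agree to a few mm, so next I'll fit the tray rim and the scoop handle.

```bash
python3 - <<'E'
from h import *
import glob
for n in ["scene","top"]:
    d=np.load(f"pics/{n}0_d.npy"); m=arm.camera_model(n); P=cloud(m,d)
    b=(P[:,0]>.49)&(P[:,0]<.64)&(P[:,1]>-.335)&(P[:,1]<-.03)
    Q=P[b&(P[:,2]>.037)&(P[:,2]<.047)]
    r=cv2.minAreaRect(Q[:,:2].astype(np.float32)*1000); print(n,"tray rim rect",r, np.median(Q[:,2]),len(Q))
    print(cv2.boxPoints(r).round(1).tolist())
    H=P[(P[:,0]>.5)&(P[:,0]<.66)&(P[:,1]>-.42)&(P[:,1]<-.3)&(P[:,2]>.07)&(P[:,2]<.095)]
    r=cv2.minAreaRect(H[:,:2].astype(np.float32)*1000); print(n,"handle",r,np.median(H[:,2]),len(H)); print(cv2.boxPoints(r).round(1).tolist())
    t=H[H[:,2]>.078]; c=t.mean(0); w=np.linalg.svd(t[:,:2]-c[:2],full_matrices=False)[2][0]; print("handle top c",c.round(4),"dir ang",np.degrees(np.arctan2(w[1],w[0]))%180)
    F=P[b&(P[:,2]<.02)&(P[:,2]>0.003)&(P[:,1]<-.21)&(P[:,1]>-.30)&(P[:,0]>.555)&(P[:,0]<.59)]; print("pan floor z",np.median(F[:,2]))
    for k,(x,y) in {"cedar":(.541,.312),"watch":(.528,.086)}.items():
        D=P[(np.hypot(P[:,0]-x,P[:,1]-y)<.09)&(np.hypot(P[:,0]-x,P[:,1]-y)>.055)&(P[:,2]>.045)&(P[:,2]<.056)]
        e=cv2.fitEllipse(D[:,:2].astype(np.float32)*1000); print(n,k,"rim",e, np.median(D[:,2]), len(D), cv2.minEnclosingCircle(D[:,:2].astype(np.float32)*1000))
E
```

```text
scene tray rim rect ((562.5910034179688, -186.71051025390625), (94.66268157958984, 262.8622741699219), 6.888350009918213) 0.0419604688594189 608
[[499.79998779296875, -61.900001525878906], [531.4000244140625, -322.8999938964844], [625.2999877929688, -311.5], [593.7999877929688, -50.599998474121094]]
scene handle ((582.510009765625, -357.14581298828125), (19.65789031982422, 84.13078308105469), 6.4532246589660645) 0.08204972220364803 176
[[568.0, -316.5], [577.5, -400.0], [597.0, -397.79998779296875], [587.5, -314.20001220703125]]
handle top c [ 0.5832 -0.3577  0.0831] dir ang 97.02726739903176
pan floor z 0.007880819764996438
scene cedar rim ((540.4440307617188, 312.4714050292969), (134.94387817382812, 135.74703979492188), 116.16905975341797) 0.05021466216828829 577 ((539.2139892578125, 312.2223815917969), 71.11602020263672)
scene watch rim ((525.4193725585938, 86.30581665039062), (135.0968475341797, 135.80210876464844), 143.5067138671875) 0.04998472841756413 426 ((523.9896240234375, 85.7414321899414), 71.45740509033203)
top tray rim rect ((567.7562255859375, -187.49069213867188), (89
[... 293 characters left out ...]
5, 79.0744857788086), 6.522219181060791) 0.08241404629563553 254
[[572.5, -319.3999938964844], [581.5, -397.8999938964844], [599.2999877929688, -395.8999938964844], [590.2999877929688, -317.3999938964844]]
handle top c [ 0.5861 -0.3601  0.0827] dir ang 96.78938864087675
pan floor z 0.007160383541344295
top cedar rim ((542.4338989257812, 310.75592041015625), (135.21629333496094, 135.64593505859375), 0.0320783331990242) 0.05006650743384278 404 ((542.6444702148438, 311.3323974609375), 70.97423553466797)
top watch rim ((527.9287109375, 84.93772888183594), (135.08993530273438, 135.3792724609375), 165.2362060546875) 0.04981013931711731 413 ((528.028076171875, 85.20787811279297), 70.56778717041016)
```

Measured results:
- Tray axis yaw is 96.9°, with the tray centre at (0.566, −0.187).
- The scoop lies along that axis; handle top reads 0.083 against 0.083 expected.
- The cedar dish is at (0.5415, 0.3116), rim 0.050.

Next is an IK check of the key poses.

```bash
cat >> h.py <<'E'
YAW=96.9; S=np.array([np.cos(np.radians(YAW)),np.sin(np.radians(YAW)),0]); TRAY=np.array([.566,-.187,0]); DISH=np.array([.5415,.3116,0])
GX=-0.084; SGN=1
def scoopR(pitch,yaw=YAW):  # pitch>0: lip up
    from scipy.spatial.transform import Rotation as Ro
    return Ro.from_euler('ZY',[yaw,-pitch],degrees=True).as_matrix()
def toolR(pitch,yaw=YAW):
    R=scoopR(pitch,yaw); x=-R[:,2]; y=SGN*R[:,1]; return np.stack([x,y,np.cross(x,y)],1)
def tcp(ref,refpt,pitch,yaw=YAW):
    """TCP so that scoop-frame point refpt lies at world ref"""
    R=scoopR(pitch,yaw); o=np.asarray(ref)-R@np.asarray(refpt)
    return o+R@np.array([GX,0,.068-arm.hold_point_z])
LIP=np.array([.045,0,0]); BACK=np.array([-.045,0,0])
E
python3 - <<'E'
import h; from h import *
O0=np.array([.5716,-.2518,.005])
for sg in (1,-1):
    h.SGN=sg
    for nm,a in {"grip":(O0,[0,0,0],0),"above":(O0+[0,0,.1],[0,0,0],0),"end":(TRAY+.125*S+[0,0,.005],LIP,0),"tilt":(TRAY+.035*S+[0,0,.006],BACK,22),"lift":(TRAY+.035*S+[0,0,.12],BACK,22),
        "over":(DISH-.03*S+[0,0,.10],LIP,22),"over0":(DISH-.03*S+[0,0,.065],LIP,0),"tip35":(DISH-.03*S+[0,0,.065],LIP,-35),"tip50":(DISH-.03*S+[0,0,.065],LIP,-50),"down":([.42,-.05,0],[0,0,0],0)}.items():
        p=tcp(*a); q=arm.solve_ik(p,toolR(a[2])); print(sg,nm,p.round(3),None if q is None else np.round(q,0).tolist())
E
```

```text
1 grip [ 0.582 -0.335  0.054] [-34.0, 25.0, 82.0, -0.0, 73.0, 139.0]
1 above [ 0.582 -0.335  0.154] [-34.0, 20.0, 77.0, -0.0, 83.0, 139.0]
1 end [ 0.566 -0.191  0.054] [-24.0, 15.0, 95.0, -0.0, 70.0, 150.0]
1 tilt [ 0.568 -0.206  0.037] [-35.0, 30.0, 81.0, 16.0, 85.0, 134.0]
1 lift [ 0.568 -0.206  0.151] [-35.0, 23.0, 77.0, 16.0, 95.0, 137.0]
1 over [0.562 0.145 0.097] None
1 over0 [0.561 0.154 0.114] None
1 tip35 [0.554 0.205 0.179] [34.0, 23.0, 79.0, -31.0, 95.0, -151.0]
1 tip50 [0.551 0.237 0.195] [41.0, 34.0, 69.0, -41.0, 106.0, -147.0]
1 down [ 0.43  -0.133  0.049] [-24.0, -7.0, 118.0, -0.0, 69.0, 149.0]
-1 grip [ 0.582 -0.335  0.054] [-34.0, 25.0, 82.0, -0.0, 73.0, -41.0]
-1 above [ 0.582 -0.335  0.154] [-34.0, 20.0, 77.0, -0.0, 83.0, -41.0]
-1 end [ 0.566 -0.191  0.054] [-24.0, 15.0, 95.0, -0.0, 70.0, -30.0]
-1 tilt [ 0.568 -0.206  0.037] [-35.0, 30.0, 81.0, 16.0, 85.0, -46.0]
-1 lift [ 0.568 -0.206  0.151] [-35.0, 23.0, 77.0, 16.0, 95.0, -43.0]
-1 over [0.562 0.145 0.097] [-5.0, 11.0, 97.0, 22.0, 77.0, -18.0]
-1 over0 [0.561 0.154 0.114] [10.0, 9.0, 95.0, -0.0, 76.0, 3.0]
-1 tip35 [0.554 0.205 0.179] [34.0, 23.0, 79.0, -31.0, 95.0, 29.0]
-1 tip50 [0.551 0.237 0.195] [41.0, 34.0, 69.0, -41.0, 106.0, 33.0]
-1 down [ 0.43  -0.133  0.049] [-24.0, -7.0, 118.0, -0.0, 69.0, -31.0]
```

```bash
sed -i 's/SGN=1/SGN=-1/' h.py; python3 - <<'E'
from h import *
O0=np.array([.5716,-.2518,.005])
g=tcp(O0,[0,0,0],0)
arm.move_ptp(g+[0,0,.08],toolR(0))
p,d=arm.capture("wrist"); m=arm.camera_model("wrist"); cv2.imwrite("pics/w1.png",p[:,:,::-1])
P=cloud(m,d,True); H=P[(P[:,0]>.5)&(P[:,0]<.66)&(P[:,1]>-.42)&(P[:,1]<-.318)&(P[:,2]>.076)&(P[:,2]<.095)]
if len(H)>30: print("handle",cv2.minAreaRect(H[:,:2].astype(np.float32)*1000),np.median(H[:,2]),len(H))
b=(P[:,0]>.49)&(P[:,0]<.64)&(P[:,1]>-.335)&(P[:,1]<-.03)
Q=P[b&(P[:,2]>.037)&(P[:,2]<.047)]; 
if len(Q)>30: print("tray",cv2.minAreaRect(Q[:,:2].astype(np.float32)*1000),np.median(Q[:,2]),len(Q))
s=arm.sense(); print(s['clock'],s['ee_pos'],g, s['contact_force'])
E
```

```text
handle ((583.5301513671875, -360.15789794921875), (18.233121871948242, 75.18502044677734), 6.117542266845703) 0.08219796464923845 1950
tray ((570.6041259765625, -234.27886962890625), (90.83108520507812, 163.89645385742188), 7.0964179039001465) 0.041297450317750894 3471
4.65 [ 0.58212108 -0.33449837  0.13432012] [ 0.58169149 -0.33519162  0.0542    ] [-0.01386819 -0.53684449  0.58083489]
```

View pics/w1.png

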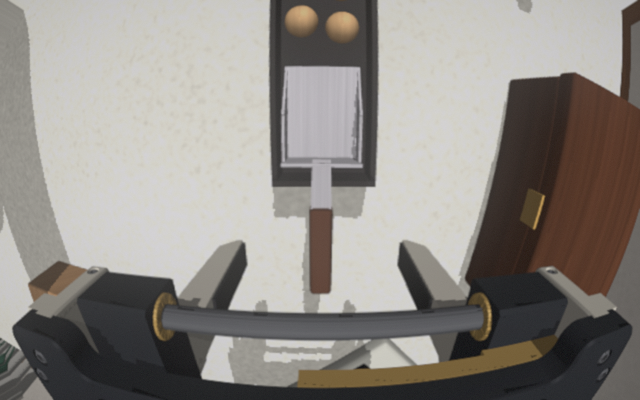

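The wrist view shows the scoop straight ahead with its handle at (320,250) between the open fingers (240/400, 250). The wooden box to the right is close, so I'll check clearance to it and then grip.

```bash
python3 - <<'E'
from h import *
for n in ("top","scene"):
    d=np.load(f"pics/{n}0_d.npy"); P=cloud(arm.camera_model(n),d)
    B=P[(P[:,0]>.64)&(P[:,0]<.95)&(P[:,1]>-.5)&(P[:,1]<-.1)&(P[:,2]>.05)]
    print(n,"box",np.percentile(B,[.5,50,99.5],axis=0).round(3).tolist())
E
python3 - <<'E'
from h import *
g=np.array([.5807,-.3345,.0542])
arm.move_linear(g,toolR(0),velocity=.12)
s0=arm.sense(); arm.close(); s=arm.sense()
print(s0['ee_pos'],s0['contact_force'],s['clock'],s['ee_pos'],s['contact_force'],s['grip_width']*93)
E
```

```text
top box [[0.764, -0.419, 0.052], [0.834, -0.294, 0.107], [0.917, -0.178, 0.112]]
scene box [[0.763, -0.418, 0.051], [0.842, -0.26, 0.107], [0.915, -0.176, 0.111]]
[ 0.5812465  -0.33484342  0.05506317] [-0.18099501  0.0879902   0.76314386] 6.6167 [ 0.58070927 -0.33449429  0.05415383] [ 0.60620856 -0.02141293 -0.7283001 ] 17.86844137781066
```

The handle is gripped (17.9 mm for an 18 mm bar). Next I'll push along the tray with force checks.

```bash
python3 - <<'E'
from h import *
s=arm.sense(); p0=np.array([.5807,-.3345,.0545]); n=np.array([S[1],-S[0],0])
base=arm.sense()['contact_force']
for t in (.04,.08,.11,.125):
    arm.move_linear(p0+t*S+.0018*n*min(1,t/.05),toolR(0),velocity=.09)
    s=arm.sense(); print(t,(s['contact_force']-base).round(1),s['ft_torque'].round(2),s['clock'])
    if np.linalg.norm((s['contact_force']-base)[:2])>12: break
p,d=arm.capture("wrist"); cv2.imwrite("pics/w2.png",p[:,:,::-1])
p,d=arm.capture("scene"); cv2.imwrite("pics/s2.png",cv2.resize(p[70:190,225:345,::-1],None,fx=4,fy=4))
E
```

```text
0.04 [-0.5  0.1 -0. ] [-0.13  0.03  0.02] 7.2083
0.08 [-0.3  1.   0.2] [-0.16  0.03 -0.01] 7.8
0.11 [-0.6 -0.4 -0.6] [-0.16  0.02  0.02] 8.2833
0.125 [-0.3 -0.4  0.1] [-0.17  0.05 -0.03] 8.6
```

View pics/w2.png

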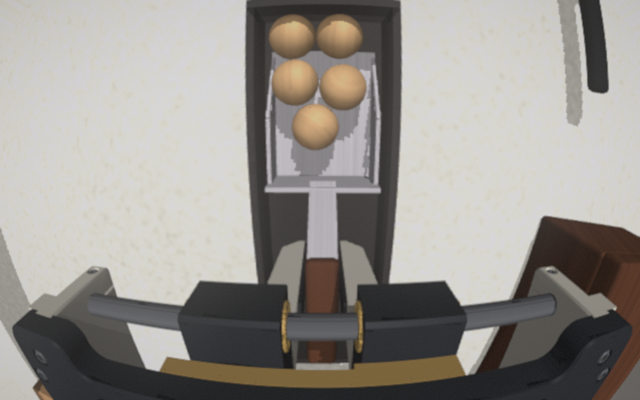

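View pics/s2.png

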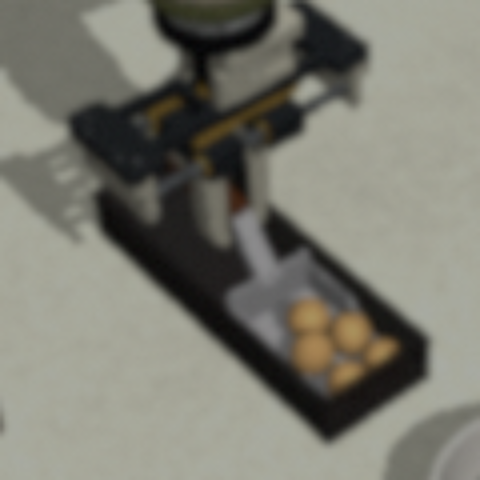

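The wrist view shows three balls already on the pan, at (295,80), (343,87) and (316,127). Two are against the end wall at the lip, at (291,36) and (339,36). I'll continue in small steps.

```bash
python3 - <<'E'
from h import *
p0=np.array([.5807,-.3345,.0545]); n=np.array([S[1],-S[0],0])
base=arm.sense()['contact_force']
for t in (.131,.135,.138,.141,.143,.145,.147):
    arm.move_linear(p0+t*S+.0018*n,toolR(0),velocity=.05)
    s=arm.sense(); f=(s['contact_force']-base); print(t,f.round(1),s['ft_torque'].round(2),s['clock'])
    if np.linalg.norm(f[:2])>8: break
p,d=arm.capture("wrist"); cv2.imwrite("pics/w3.png",p[:,:,::-1])
E
```

```text
0.131 [-0.2  0.5  0.8] [-0.15  0.01  0.01] 8.9667
0.135 [-0.4  0.7 -0. ] [-0.16  0.05 -0.01] 9.2167
0.138 [0.2 0.3 0.4] [-0.19  0.07 -0.03] 9.4667
0.141 [-0.4 -0.3  1.6] [-0.13  0.03  0.04] 9.7167
0.143 [-0.1  0.3  0.7] [-0.13  0.05  0.02] 9.9667
0.145 [0.1 0.9 0.7] [-0.18  0.03 -0.  ] 10.2167
0.147 [0.5 0.1 0.4] [-0.2   0.04 -0.06] 10.4667
```

View pics/w3.png

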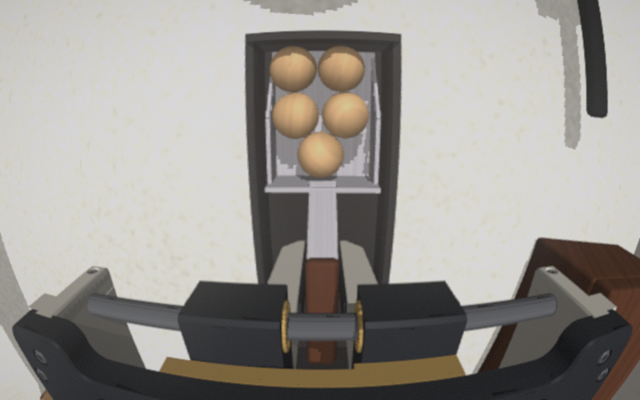

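All five balls now sit on the pan (rows at v≈68, 115 and 155). Next I'll tilt the lip up about the pan's back edge and lift.

```bash
sed -i 's/GX=-0.084/GX=-0.082/' h.py; python3 - <<'E'
from h import *
p0=np.array([.5807,-.3345,.0545]); n=np.array([S[1],-S[0],0])
B=p0+.147*S+.0018*n+(.082-.045)*S; B[2]=.0053; print("back edge",B)
for a,dz,ds in ((4,.001,-.001),(8,.002,-.002),(14,.005,-.003),(22,.015,-.003)):
    arm.move_linear(tcp(B+[0,0,dz]+ds*S,BACK,a),toolR(a),velocity=.02)
    s=arm.sense(); print(a,s['contact_force'].round(1),s['ft_torque'].round(2),s['clock'])
p,d=arm.capture("wrist"); cv2.imwrite("pics/w4.png",p[:,:,::-1])
arm.move_linear(tcp(B+[0,0,.12]-.003*S,BACK,22),toolR(22),velocity=.08)
s=arm.sense(); print(s['contact_force'].round(1),s['ft_torque'].round(2),s['clock'],s['ee_pos'])
p,d=arm.capture("wrist"); cv2.imwrite("pics/w5.png",p[:,:,::-1])
p,d=arm.capture("scene"); cv2.imwrite("pics/s5.png",cv2.resize(p[50:190,215:375,::-1],None,fx=4,fy=4))
E
python3 -c "
import cv2,numpy as np
a=[cv2.resize(cv2.imread('pics/%s.png'%k),(400,250)) for k in('w4','w5')]
cv2.imwrite('pics/w45.png',np.hstack(a))"
```

```text
back edge [ 0.56038178 -0.1516164   0.0053    ]
4 [ 0.3 -0.1 -1.9] [-0.23  0.06  0.02] 10.9
8 [-0.5  0.  -2.2] [-0.27  0.04  0.01] 11.275
14 [-0.3  0.3 -2. ] [-0.37  0.01 -0.02] 11.7083
22 [ 0.1  0.1 -0.8] [-0.51  0.04 -0.01] 12.15
[-0.4 -0.4 -1.1] [-0.51  0.01  0.01] 13.6583 [ 0.56670296 -0.2067278   0.15625588]
```

View pics/w45.png

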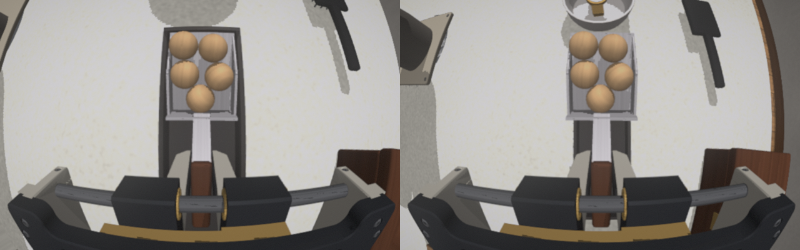

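View pics/s5.png

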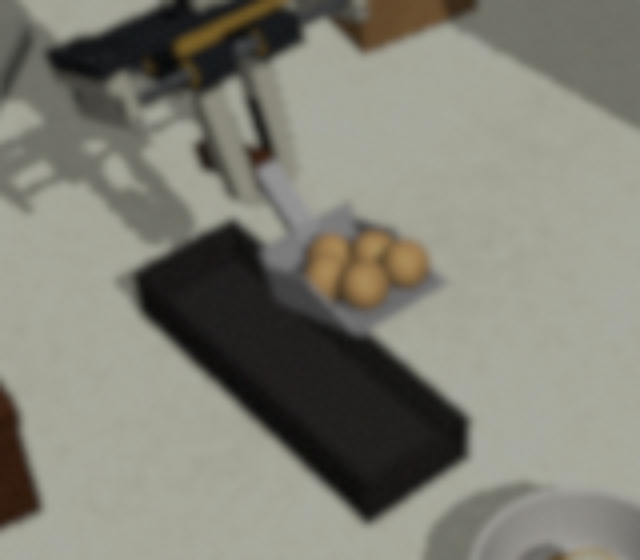

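All five balls are held against the back of the pan, the tray is empty and nothing has slipped. Next I'll carry the scoop to the cedar dish.

```bash
python3 - <<'E'
from h import *
L=DISH-.032*S
def rep(k):
    s=arm.sense(); print(k,s['contact_force'].round(1),s['ft_torque'].round(2),round(s['clock'],2),s['ee_pos'].round(3), s['grip_width']*93)
arm.move_linear(tcp(L+[0,0,.155],LIP,22),toolR(22),velocity=.13); rep("over hi")
arm.move_linear(tcp(L+[0,0,.10],LIP,20),toolR(20),velocity=.08); rep("over")
p,d=arm.capture("top"); cv2.imwrite("pics/t6.png",cv2.resize(p[190:300,130:350,::-1],None,fx=3.5,fy=3.5))
p,d=arm.capture("scene"); cv2.imwrite("pics/s6.png",cv2.resize(p[130:320,310:530,::-1],None,fx=3,fy=3))
E
```

```text
over hi [-0.3 -0.5 -1.8] [-0.52 -0.03  0.03] 16.62 [0.562 0.144 0.153] 17.716413570635854
over [ 0.1  0.8 -1.3] [-0.39 -0.01  0.08] 17.39 [0.562 0.145 0.103] 17.760512561558834
```

View pics/t6.png

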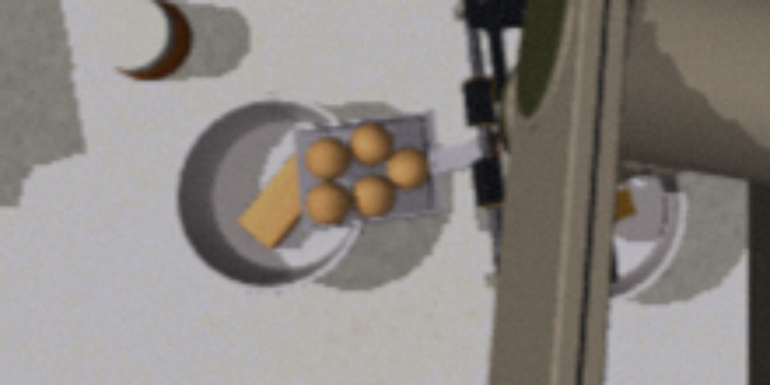

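View pics/s6.png

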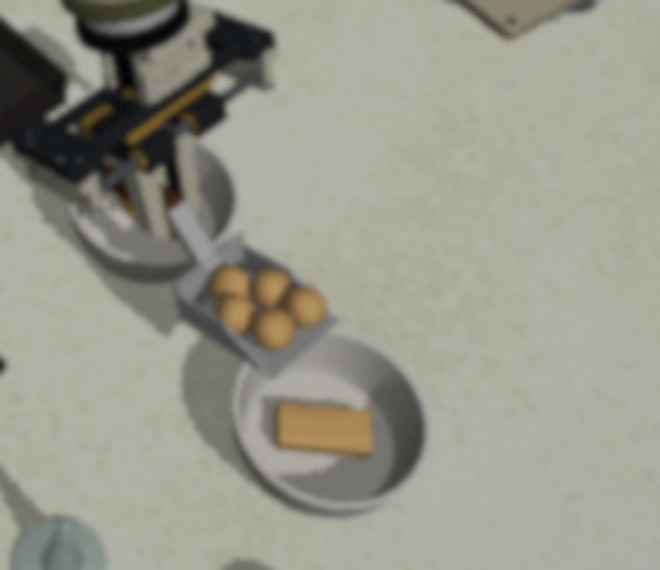

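The pan with its five balls is over the near side of the cedar dish. In the top view the lip is at x≈300 px and the dish at 180–355 px. I'll check the true lip position from depth before tipping.

```bash
python3 - <<'E'
from h import *
L=DISH-.032*S; n=np.array([S[1],-S[0],0])
for c in ("top","scene"):
    p,d=arm.capture(c); m=arm.camera_model(c); P=cloud(m,d)
    q=P-DISH; a=q@S; b=q@n; z=P[:,2]
    K=(a>-.125)&(a<.02)&(np.abs(b)<.06)&(z>.062)&(z<.125)
    Z=P[K]; A=a[K];Bb=b[K]
    # floor pts near lip
    for lo in np.arange(-.12,.0,.01):
        k=(A>=lo)&(A<lo+.01)
        if k.sum()>5: print(c,round(lo,3),k.sum(),"z",np.percentile(Z[k,2],[5,50,95]).round(3),"lat",np.percentile(Bb[k],[2,98]).round(3))
E
```

```text
top -0.12 133 z [0.071 0.088 0.105] lat [-0.032  0.037]
top -0.11 128 z [0.075 0.08  0.107] lat [-0.031  0.036]
top -0.1 162 z [0.079 0.105 0.112] lat [-0.032  0.036]
top -0.09 133 z [0.084 0.111 0.115] lat [-0.031  0.037]
top -0.08 113 z [0.088 0.108 0.117] lat [-0.032  0.037]
top -0.07 168 z [0.088 0.115 0.123] lat [-0.03   0.036]
top -0.06 119 z [0.094 0.12  0.125] lat [-0.031  0.037]
top -0.05 79 z [0.096 0.101 0.122] lat [-0.031  0.037]
top -0.04 68 z [0.098 0.101 0.103] lat [-0.03   0.037]
scene -0.12 140 z [0.074 0.089 0.105] lat [-0.034  0.035]
scene -0.11 123 z [0.076 0.099 0.106] lat [-0.034  0.035]
scene -0.1 123 z [0.083 0.104 0.112] lat [-0.033  0.036]
scene -0.09 151 z [0.086 0.111 0.116] lat [-0.033  0.036]
scene -0.08 169 z [0.091 0.107 0.115] lat [-0.033  0.036]
scene -0.07 117 z [0.09  0.117 0.124] lat [-0.022  0.036]
scene -0.06 153 z [0.095 0.12  0.124] lat [-0.028  0.036]
scene -0.05 200 z [0.097 0.108 0.123] lat [-0.031  0.035]
scene -0.04 92 z [0.1   0.101 0.103] lat [-0.032  0.035]
```

The lip measures 31 mm short of the dish centre at z 0.101, with the pan level side to side, which matches the plan. Now tipping.

```bash
python3 - <<'E'
from h import *
L=DISH-.032*S
def rep(k):
    s=arm.sense(); print(k,s['contact_force'].round(1),s['ft_torque'].round(2),round(s['clock'],2))
arm.move_linear(tcp(L+[0,0,.075],LIP,6),toolR(6),velocity=.05); rep("6")
arm.move_linear(tcp(L+[0,0,.066],LIP,-2),toolR(-2),velocity=.03); rep("-2")
arm.move_linear(tcp(L+[0,0,.066],LIP,-14),toolR(-14),velocity=.05); rep("-14")
arm.move_linear(tcp(L+[0,0,.068],LIP,-34),toolR(-34),velocity=.08); rep("-34")
arm.dwell(.4)
p,d=arm.capture("top"); cv2.imwrite("pics/t7.png",cv2.resize(p[190:300,130:350,::-1],None,fx=3.5,fy=3.5))
p,d=arm.capture("scene"); cv2.imwrite("pics/s7.png",cv2.resize(p[130:320,310:530,::-1],None,fx=3,fy=3))
E
```

```text
6 [ 0.4 -0.1 -2.2] [-0.28  0.05 -0.01] 17.98
-2 [-0.2 -0.9 -1.7] [-0.14 -0.    0.04] 18.5
-14 [-0.8  0.3 -1.5] [ 0.06  0.03 -0.01] 19.22
-34 [-0.8  0.3 -1.2] [0.34 0.14 0.01] 19.98
```

View pics/t7.png

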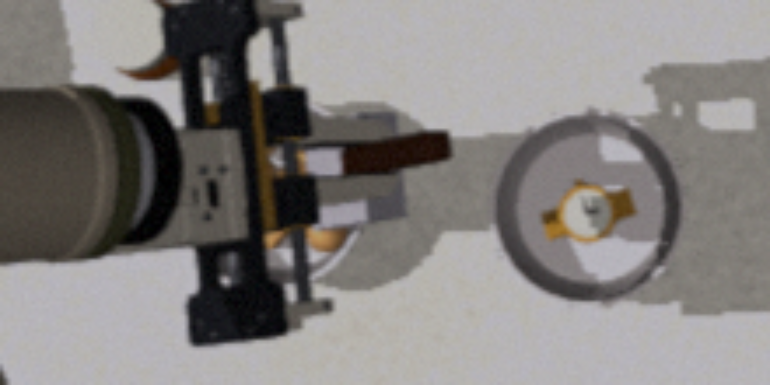

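View pics/s7.png

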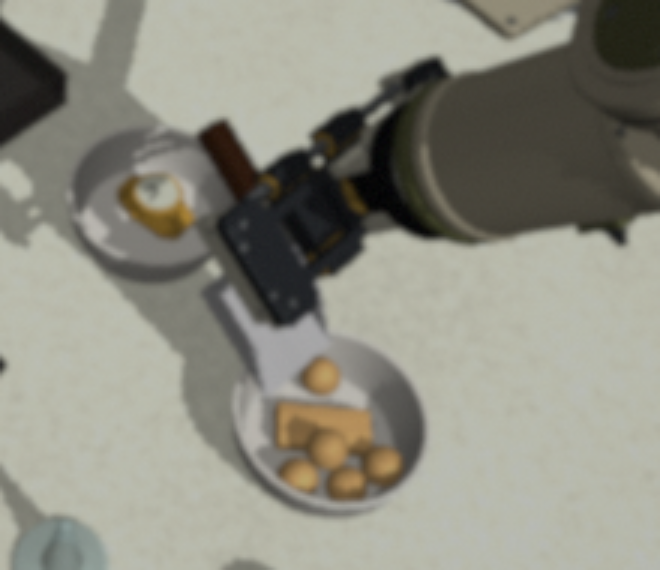

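All five balls appear in the dish: (300,476), (348,482), (383,465), (328,448), and one near the lip at (322,375). I'll lift while still tipped and look again before levelling.

```bash
python3 - <<'E'
from h import *
L=DISH-.032*S
arm.move_linear(tcp(L+[0,0,.078],LIP,-42),toolR(-42),velocity=.06)
arm.move_linear(tcp(L+[0,0,.14]-.02*S,LIP,-42),toolR(-42),velocity=.12)
p,d=arm.capture("wrist"); cv2.imwrite("pics/w8.png",p[:,:,::-1])
p,d=arm.capture("scene"); cv2.imwrite("pics/s8.png",cv2.resize(p[130:320,310:530,::-1],None,fx=3,fy=3))
s=arm.sense(); print(s['clock'],s['joints'].round(0),s['contact_force'].round(1))
E
```

```text
21.8417 [ 36.  23.  73. -37. 105.  26.] [ 0.5  1.  -1. ]
```

View pics/s8.png

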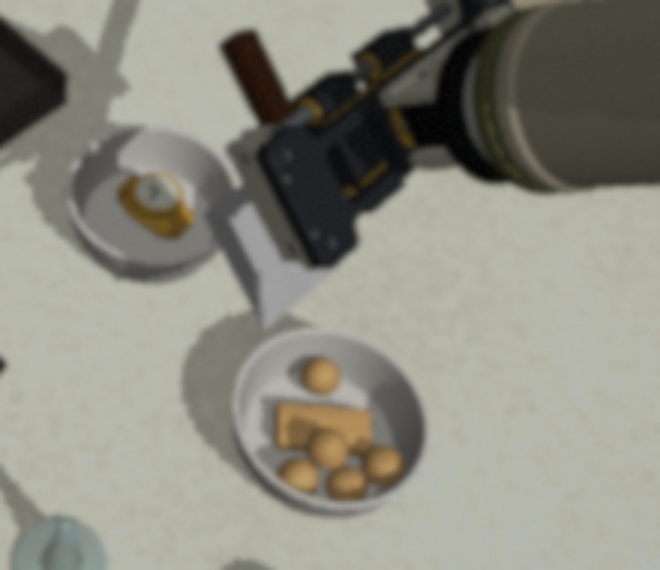

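View pics/w8.png

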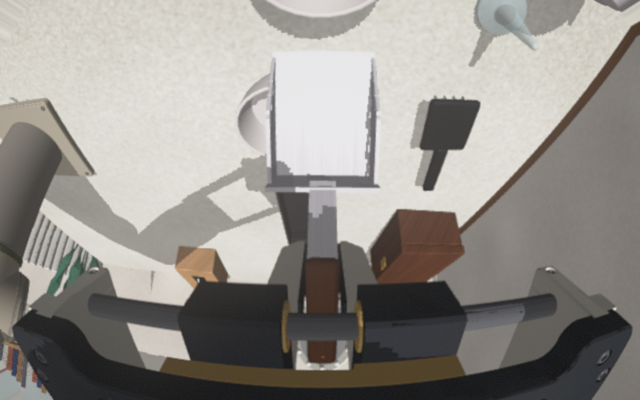

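The pan is empty and all five balls are in the cedar dish with the block. I'll set the scoop down on the open dresser area near (0.41, −0.05).

```bash
python3 - <<'E'
from h import *
L=DISH-.06*S
def rep(k):
    s=arm.sense(); print(k,s['contact_force'].round(1),s['ft_torque'].round(2),round(s['clock'],2),s['ee_pos'].round(4)); return s
arm.move_linear(tcp(L+[0,0,.15],LIP,0),toolR(0),velocity=.15)
T=np.array([.41,-.05,0])
arm.move_linear(tcp(T+[0,0,.13],[0,0,0],0),toolR(0),velocity=.22)
arm.move_linear(tcp(T+[0,0,.012],[0,0,0],0),toolR(0),velocity=.12)
b=rep("above")['contact_force']
for z in (.005,.003,.002,.001,0.,-.001,-.002):
    arm.move_linear(tcp(T+[0,0,z],[0,0,0],0),toolR(0),velocity=.02)
    s=rep(z)
    if s['contact_force'][2]-b[2]>2.5: break
p,d=arm.capture("wrist"); cv2.imwrite("pics/w9.png",p[:,:,::-1])
E
```

```text
above [ 1.  -0.2 -0.8] [-0.19  0.03  0.01] 25.35 [ 0.4205 -0.1317  0.062 ]
0.005 [-1.3 -0.1 -1.3] [-0.14  0.07 -0.  ] 25.85 [ 0.4197 -0.1314  0.0541]
0.003 [ 0.2  0.3 -1.1] [-0.13  0.06  0.  ] 26.1 [ 0.4198 -0.1314  0.0521]
0.002 [ 0.3 -0.2 -1.3] [-0.12  0.09  0.02] 26.35 [ 0.4198 -0.1314  0.0511]
0.001 [-0.5 -0.1 -1.8] [-0.15  0.04 -0.03] 26.6 [ 0.4198 -0.1314  0.0501]
0.0 [-0.3 -0.1 -1.3] [-0.08  0.05  0.  ] 26.85 [ 0.4199 -0.1314  0.0492]
-0.001 [-1.7 -0.9  5.5] [0.04 0.51 0.02] 27.1 [ 0.4202 -0.1317  0.0489]
```

View pics/w9.png

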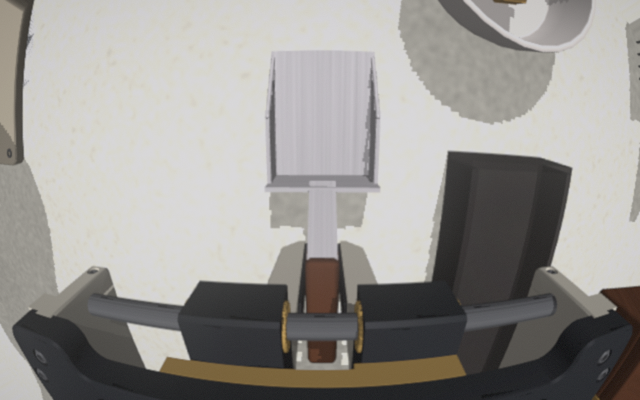

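The pan touched down at the expected height and the space around it is free, with the tray edge at (445,250) outside the fingers. I'll release and retreat.

```bash
python3 - <<'E'
from h import *
T=np.array([.41,-.05,0])
arm.move_linear(tcp(T+[0,0,-.0002],[0,0,0],0),toolR(0),velocity=.02)
arm.open_gripper(); s=arm.sense(); print(s['contact_force'].round(1),s['clock'],s['grip_width'])
t=tcp(T,[0,0,0],0)
arm.move_linear(t+[0,0,.13],toolR(0),velocity=.1)
arm.move_linear(t+[-.03,-.14,.2],toolR(0),velocity=.2)
for c in ("top","scene"):
    p,d=arm.capture(c); m=arm.camera_model(c); cv2.imwrite(f"pics/{c}10.png",p[:,:,::-1]); np.save(f"pics/{c}10_d.npy",d)
    for k in ("ball0","block","watch","scoop","brush","ring_cone","cream_jar"):
        for q in arm.silhouettes(k,c):
            if q['conf']<.3: continue
            P=cloud(m,d,mask=q['region']); print(c,k,round(q['conf'],2),np.median(P,0).round(3), np.percentile(P[:,2],[2,98]).round(3))
P=cloud(m,d)
F=P[(P[:,0]>.38)&(P[:,0]<.44)&(P[:,1]>-.09)&(P[:,1]<-.012)&(P[:,2]<.012)]; A=np.c_[F[:,:2],np.ones(len(F))]; print("pan floor plane",np.linalg.lstsq(A,F[:,2],rcond=None)[0].round(4),np.median(F[:,2]))
s=arm.sense(); print(s['clock'],s['contact_force'].round(1))
E
```

```text
[ 0.2 -0.8 -0.2] 28.6583 0.9979482195929061
top ball0 0.53 [0.556 0.324 0.044] [0.016 0.052]
top ball0 0.48 [0.529 0.354 0.039] [0.031 0.045]
top ball0 0.44 [0.582 0.325 0.033] [0.008 0.042]
top ball0 0.4 [0.513 0.275 0.032] [0.021 0.038]
top block 0.78 [0.537 0.307 0.022] [0.013 0.026]
top watch 0.85 [0.524 0.085 0.046] [0.008 0.05 ]
top watch 0.48 [0.658 0.41  0.045] [0.008 0.049]
top scoop 0.96 [ 0.419 -0.071  0.003] [-0.001  0.08 ]
top brush 0.72 [0.76  0.083 0.033] [0.    0.036]
top brush 0.52 [0.558 0.352 0.034] [0.027 0.038]
top ring_cone 0.94 [0.749 0.276 0.01 ] [0.002 0.083]
top cream_jar 0.78 [0.659 0.408 0.045] [0.001 0.049]
scene ball0 0.69 [0.532 0.36  0.039] [0.028 0.045]
scene ball0 0.67 [0.559 0.353 0.033] [0.008 0.038]
scene ball0 0.66 [0.559 0.329 0.046] [0.034 0.052]
scene ball0 0.46 [0.582 0.33  0.033] [0.008 0.038]
scene ball0 0.45 [0.516 0.281 0.032] [0.021 0.038]
scene block 0.61 [0.536 0.307 0.023] [0.011 0.045]
scene watch 0.59 [0.523 0.092 0.045] [0.01 0.05]
scene scoop 0.85 [ 0.415 -0.081  0.008] [-0.    0.08]
scene brush 0.78 [0.758 0.09  0.033] [0.029 0.036]
scene ring_cone 0.72 [0.757 0.288 0.01 ] [0.001 0.083]
scene ring_cone 0.59 [0.521 0.297 0.027] [0.004 0.052]
scene ring_cone 0.56 [0.531 0.359 0.039] [0.029 0.045]
scene ring_cone 0.3 [ 0.558 -0.183  0.012] [0.003 0.044]
scene cream_jar 0.67 [0.666 0.42  0.045] [0.007 0.049]
pan floor plane [-0.0026  0.0016  0.004 ] 0.0028208848009085297
31.8583 [-0.  -0.3  0.7]
```

View pics/top10.png

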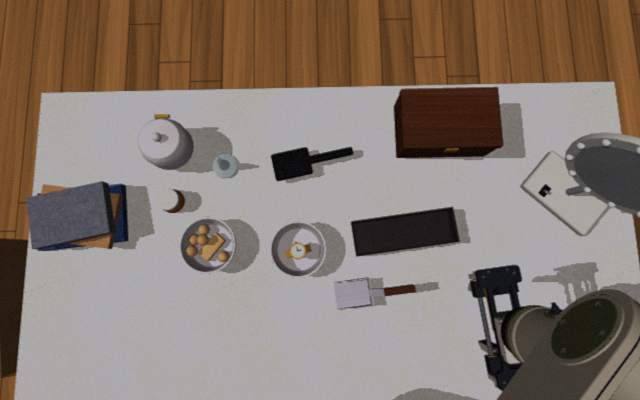

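View pics/scene10.png

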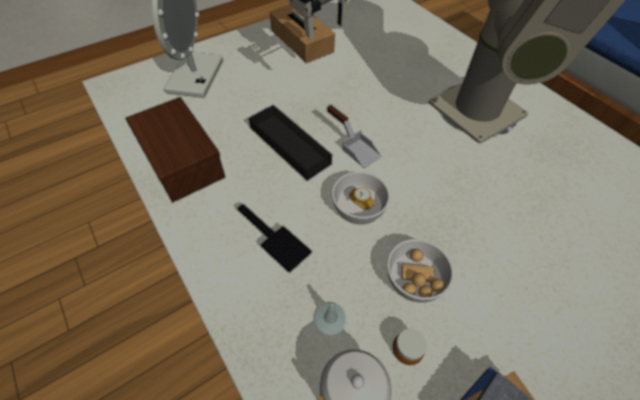

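All five balls rest in the cedar dish, the scoop lies flat near (355,293) in the top view, and everything else is where it was. I'm handing in the job.

```bash
python3 - <<'E'
from plant import arm
arm.dwell(.3); s=arm.sense(); print(s['clock'],s['contact_force'].round(1),abs(s['dq']).max()); print(arm.finish_job())
E
```

```text
32.1583 [0.4 0.9 0.5] 0.12540929783620672
the job is handed in; nothing more can be done
None
```

I scooped all five cedar balls out of the tray and tipped them into the dish with the cedar block. The scoop is now flat on the open dresser top, and I handed the job in at about 32 s on the robot's clock.

**Last checks**
- **Balls:** the scene camera finds all five in the cedar dish. The top camera's detector matched only four and labelled the fifth, at (0.558, 0.352), as the brush with low confidence. Its picture shows all five. The tray is empty and none were spilled. The fingers gripped only the handle, and no picture shows them near a ball.
- **Scoop:** a plane fitted to the pan floor is level to about 0.2°.
- **Other things:** the watch, brush, ring cone and jar measure within 1–2 mm of where they started. The block moved by about 1–5 mm at most, and part of that may be balls hiding some of it.
- **Forces:** the wrist forces I sampled stayed within a few newtons. The peak was about 6 N, when the scoop touched down.

One thing differed from the plan: there was no force rise at the tray's end wall, so I stopped the push at the measured distance with all five balls on the pan.

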